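Load the vial shaker and latch its sliding guard

TASK

Stand the vial that is left on the bench in the empty middle pocket of the shaker, then slide the clear guard shut over the vials until its spring catch snaps in and holds it. Push with feeling: do not ram the guard against its end stop, and leave the other vials and the things round about where they are.

Things in the scene. Friction and masses are not known exactly. Their poses are not given: they have to be found in the camera images.
- shaker: bench-top vial shaker, fixed: white base 190 mm (x) by 395 mm (y -142 to +252), deck 34 mm high. Origin on the bench under the middle pocket; y is the guard's line (it shuts towards -y), z up, -x the front. Grey drive housing y +97 to +232, 105 mm high. End stop plate at the -y end: bolted through slots, set anywhere within 10 mm either way along y, and not measured
- pocket (a point): centre of the mouth of the empty pocket, the middle one of three round pockets in a row along the shaker's y (45 mm apart) in a grey carrier block 54 x 146 mm. Mouth 70 mm above the bench, bore 30 mm with a 4 mm chamfer, 24 mm deep from the mouth, flat floor
- vial_mid (a point): middle (30 mm above the foot) of the loose sample vial, which stands upright on the bench: white, round, 25 mm diameter, 60 mm high with its ribbed screw cap, about 30 g. Grip it lower down; the uppermost 11 mm of the cap cannot be gripped. z axis up along the vial
- vial_left: a like vial that already stands in the carrier, +y side; origin at the centre of its foot
- vial_right: a like vial that already stands in the carrier, -y side; origin at the centre of its foot
- guard: clear sliding tunnel with aluminium end frames, 162 mm wide, 176 mm long, top 121 mm above the bench, 0.5 kg, slides along the shaker's y (1 to 2 N of friction, some damping). Origin mid leading (-y) edge at deck height, axes as the shaker's. Latched at y = -79 mm in the shaker's frame, plus the end stop's unknown setting (up to 10 mm either way); starts 125 to 150 mm further towards +y
- handle (a point): middle of the guard's black grab bar: round, 13 mm thick, 112 mm long along the shaker's x, on two 12 mm posts 46 mm either side of its middle; 30 mm above the guard's roof, 146 mm above the bench, 105 mm behind (+y of) the guard's leading edge. Push it on its side or grip it from above. Axes as the shaker's
- tongue (a point): tip of the guard's steel tongue, 41 mm ahead of its leading edge at shaker x = -45 mm. Push needed: its ramp lifts the catch 19 to 9 mm before latching (4 to 8 N), falls to 3 N, two sprung buffers meet the guard in the last 7 mm (up to 7 N), the catch snaps in (drop to 2 N), then 9 N; 1.5 mm further are two solid stops: pushing on to over 23 N there is ramming. Let go early, it springs back
- plunger (a joint): spring catch on the end stop, a vertical 8 mm steel pin with a black knob on top (165 mm above the bench) at shaker x = -45, y = -99 mm. Value: its height in m over its lowest position. 0 = hanging free, guard open; about 0.008 riding on the tongue's tooth, not latched; 0.0015 to 0.002 dropped into the notch, guard latched
- beaker: empty translucent beaker, 70 mm wide, 86 mm high, a bystander; origin at the centre of its foot
- scoop: small white scoop 120 mm long, lying on the bench, a bystander
- tweezers: tweezers 120 mm long, lying on the bench, a bystander
- tape: roll of masking tape, 102 mm wide, 25 mm high, a bystander

How it is judged:
By the outcome, as a careful person would: the job done as asked, in the order asked, and still so for the second after the job is handed in, with the robot touching nothing.
It also fails if it takes over 58 s, if anything falls off the work surface, if the arm or the gripper's body presses on something with over 40 N, if the wrist force passes 120 N, or if a joint passes its speed limit or range.

ROBOT

A 6-joint arm with a two-finger parallel gripper is mounted at the origin on a cart in front of the work surface, level with it; the furniture and walls round the work are solid. World frame = base frame: x ahead of the robot, y to its left, z up, the work surface at z = 0. Lengths are in mm, angles in degrees, forces in N, time in s.
With the tool pointing down it reaches from about 350 to 850 mm from the base axis. Payload 8.1 kg.
Tool frame: the origin (TCP) lies between the finger pads; the fingertips stand 22 mm ahead of it and the grasp point (between the pads) lies 3 mm ahead of it; z points along the fingers, y is the direction in which the jaws open and shut (so a half turn about z gives the same grasp; the last joint's range is limited). The gripper opens to 85 mm and grips with 20 to 120 N. Pads are 22 mm wide; open, the fingers measure 114 mm over their backs; the gripper's body (76 mm by 85 mm) begins 54 mm behind the grasp point. The pads swing forward as they close: fully open they stand 13 mm farther back than shut.
Start: joints at [70.967, 7.471, 85.268, -0, 87.261, -4.893], TCP at [146.559, 581.83, 224.292] pointing down, gripper open.
Joint ranges: [-169.43, 169.43], [-51.17, 129.36], [1.28, 143.12], [-76.62, 256.62], [0, 156.53], [-152.29, 152.29]. Speed limits (degrees/s): [136.94, 136.94, 159.86, 180, 180, 180].

INTERFACE

Orientations are given as [roll, pitch, yaw] about the fixed x, y, z axes, in that order (R = Rz(yaw) Ry(pitch) Rx(roll)).
In Python, from bench import r gives the robot as it stands.
- The arm moves only by the tool drive_tool, never from a script. Its argument "moves" is a list of rows, each a list of 2 entries, a list of its own where there are three numbers: the shift along the world's x, y, z in mm, then the turn about the world's z in degrees. A call has exactly 8 rows; each row is the pose to reach, as a shift and turn from the pose commanded when the call began; what a row does not reach only later rows make up. A row lasts 1/12 s, in which the tool goes at most 41.7 mm and 7.16 degrees, less where a joint would pass 70% of its speed; a pose out of reach is approached as far as the arm can. A call with a gripper value outside its range is refused whole. "fingers" is the finger opening in mm, from 0 to 85.4, set as the call begins (left out, the last holds). The fingers move at their own pace and stop on an object; "squeeze" is the grip in N (left out, the last holds). Time passes only in rows, so rows that repeat a pose let the fingers close, or fill a call up. It gives the time, the measured TCP pose, the force and the opening at its end, in the units of the state.
- r.sense(): the state, without advancing time (a new reading comes with each control period).
- r.snapshot(name): name is "side" or "top"; returns a dict with "pixels" (400x640x3 uint8, red, green, blue), "camera_matrix" (3x3 intrinsics, pixels), "xyz" and "orientation" of the camera in the world. Camera axes: x right, y down, z forward; pixel columns grow to the right and rows downward; lengths in mm; the calibration is good to about 2 mm. A picture is of the moment at which its call begins. There is no depth.
- r.hand_in(): hands the job in, once; it reports no verdict.
The state is a dict: "time": time; "joint_pos": joint angles; "qd": joint speeds; "joint_efforts": joint torques, N m; "tool_pos": TCP position; "tcp_rot": TCP orientation; "ft_force": force on the tool from outside, world axes, zero at the start; "wrist_torque": the same for the moment, N m; "finger_gap": finger opening in mm.
Only numpy, scipy, OpenCV 4.12 (cv2) and the standard library are available. Lean on these libraries where they do the work, as an engineer would, in place of code of your own. Each camera call takes 0.05 s, during which the arm holds its last target.

## Working session

There is one attempt and no reset: what is moved stays moved. The work goes in short steps, Python scripts to look and compute and a tool call to move; the robot and the scene stay as the last step left them, time stands still between calls to the robot, and variables do not carry over. Pictures are saved under pics/ and viewed, and the job is handed in when it is done.

Besides the shell and the picture viewer there is one more tool, called after "Request:" by a JSON object that holds its "name" and its "arguments". drive_tool: Moves the arm, as the interface text tells. Its arguments: {"type":"object","properties":{"moves":{"type":"array","items":{"type":"array"}},"fingers":{"type":"number"},"squeeze":{"type":"number"}},"required":["moves"]}

```bash
ls; mkdir -p pics; python3 - <<'E'
from bench import r
import cv2,pickle
s=r.sense();print(s)
for n in("side","top"):
    d=r.snapshot(n);pickle.dump(d,open(f"pics/{n}0.pkl","wb"));cv2.imwrite(f"pics/{n}0.png",d["pixels"][:,:,::-1])
    print(n,d["camera_matrix"],d["xyz"],d["orientation"])
E
```

```text
pics
{'time': 0.0, 'joint_pos': array([ 7.09677444e+01,  7.51389759e+00,  8.53301823e+01, -5.30630914e-04,
        8.72606425e+01, -4.89027056e+00]), 'qd': array([ 0.05437419, -0.03323327,  0.05183601, -0.02129914, -0.01349047,
        0.03802088]), 'joint_efforts': array([ 9.02572938e-04, -5.69372463e+01, -5.00573730e+01, -1.72401860e-04,
        1.43477219e-02,  1.29587466e-06]), 'tool_pos': array([146.36499954, 581.29502212, 223.24839954]), 'tcp_rot': array([-1.79895614e+02, -8.39929160e-03,  1.65858033e+02]), 'ft_force': array([-1.06626173, -0.60795582,  0.94771744]), 'wrist_torque': array([-0.03757727,  0.03309989,  0.03828168]), 'finger_gap': 85.50402146692406}
side [[388.28913771   0.         317.56553774]
 [  0.         388.28913771 198.66359655]
 [  0.           0.           1.        ]] [  381.42800093 -1100.56388508   870.78704803] [-123.41962085   -0.16419569   -6.90433315]
top [[462.83882337   0.         319.01070611]
 [  0.         462.83882337 196.60393308]
 [  0.           0.           1.        ]] [ 433.35819125   23.66085462 1541.30520182] [-1.76807232e+02 -1.55021927e-01 -8.92860156e+01]
```

View pics/side0.png

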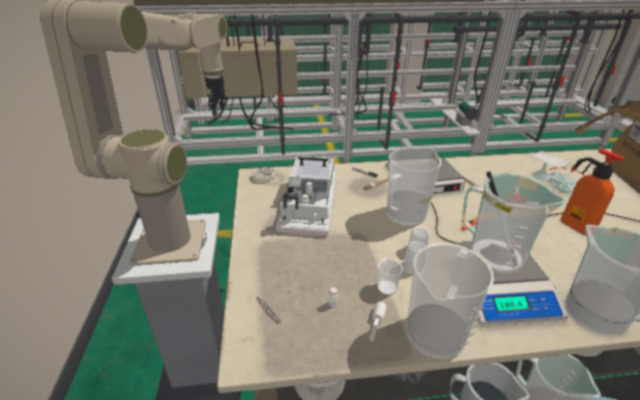

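View pics/top0.png

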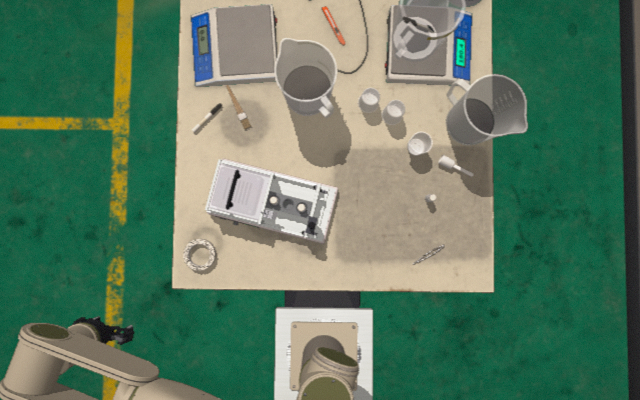

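The side view shows the shaker at (308,195) and the loose vial at (333,298). In the top view the shaker is at (272,200), the vial at (432,199) and the tape at (200,255). I'll enlarge both.

```bash
cat > h.py <<'E'
import numpy as np,cv2,pickle
from scipy.spatial.transform import Rotation as R
def load(n): return pickle.load(open(f"pics/{n}.pkl","rb"))
def ray(d,px):
    K=d["camera_matrix"];v=np.linalg.inv(K)@np.array([px[0],px[1],1.])
    return np.array(d["xyz"]),R.from_euler('xyz',d["orientation"],degrees=True).as_matrix()@v
def onz(d,px,z):
    o,v=ray(d,px);return o+v*(z-o[2])/v[2]
def proj(d,p):
    M=R.from_euler('xyz',d["orientation"],degrees=True).as_matrix()
    q=d["camera_matrix"]@(M.T@(np.array(p,float)-d["xyz"]));return q[:2]/q[2]
def tri(a,pa,b,pb):
    o1,v1=ray(a,pa);o2,v2=ray(b,pb)
    t=np.linalg.lstsq(np.c_[v1,-v2],o2-o1,rcond=None)[0]
    p,q=o1+v1*t[0],o2+v2*t[1];return (p+q)/2,np.linalg.norm(p-q)
def crop(d,x0,y0,x1,y1,s,name):
    im=d["pixels"][y0:y1,x0:x1,::-1]
    im=cv2.resize(im,None,fx=s,fy=s,interpolation=cv2.INTER_CUBIC)
    cv2.imwrite(f"pics/{name}.png",im)
def snap(n,k):
    from bench import r
    d=r.snapshot(n);pickle.dump(d,open(f"pics/{n}{k}.pkl","wb"));return d
E
python3 - <<'E'
from h import *
crop(load("top0"),195,150,350,255,5,"tc");crop(load("side0"),270,145,350,245,6,"sc")
crop(load("top0"),400,180,480,270,6,"tv");crop(load("side0"),250,270,400,350,5,"sv")
E
```

```text
(no output)
```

View pics/tc.png

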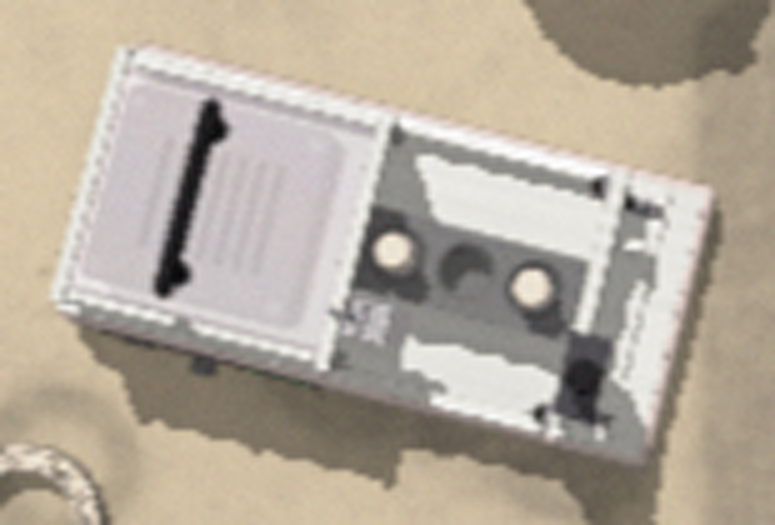

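View pics/sc.png

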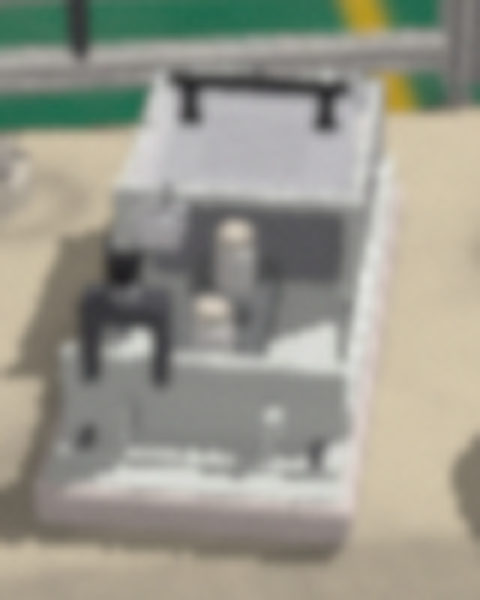

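View pics/tv.png

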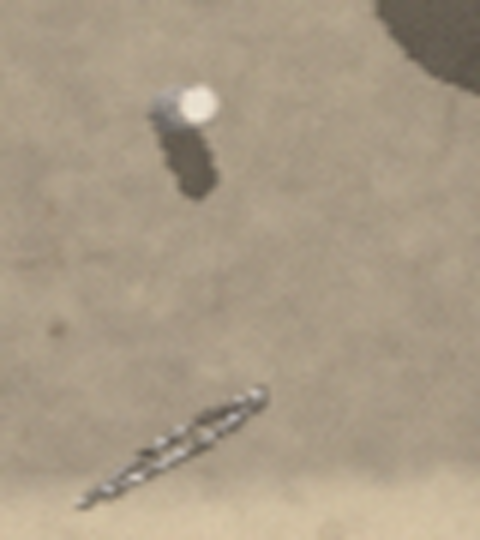

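View pics/sv.png

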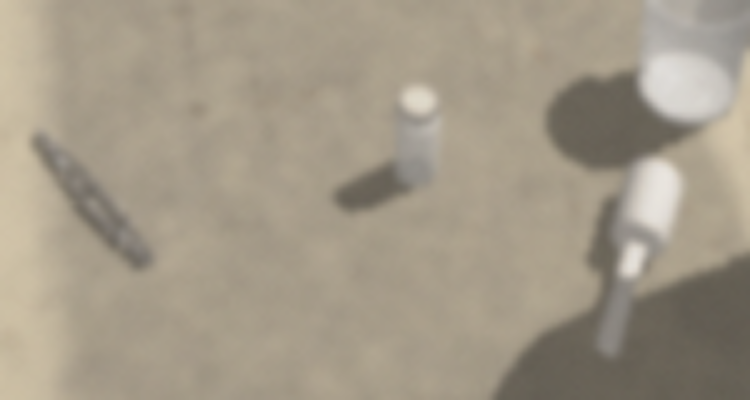

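Zoomed, the caps are at about (393,250) and (532,287) in the top crop, with the empty pocket between them. The bar runs from (211,107) to (170,285) and the knob is at (583,376). Next I'll measure centroids.

```bash
python3 - <<'E'
from h import *
def cap(d,c,w,off=25):
    im=d["pixels"].astype(int);x,y=c
    sub=im[y-w:y+w+1,x-w:x+w+1]; warm=(sub[:,:,0]-sub[:,:,2])
    g=sub.sum(2)/3
    m=((g>205)).astype(np.uint8)
    n,l,st,ce=cv2.connectedComponentsWithStats(m)
    out=[(st[i,4],ce[i]+[x-w,y-w]) for i in range(1,n)]
    return sorted(out,key=lambda a:-a[0])[:2]
T,S=load("top0"),load("side0")
cT={}
for nm,z,ct,cs in(("loose",60,(432,197),(333,290)),("left",106,(273,200),(309,184)),("right",106,(301,207),(305,196))):
    a=cap(T,ct,5);b=cap(S,cs,5);print(nm,a,b)
    print(onz(T,a[0][1],z),onz(S,b[0][1],z) if b else None, tri(T,a[0][1],S,b[0][1]) if b else None)
# by-eye points
f=lambda u,v,x0,y0,s:(x0+(u+.5)/s-.5,y0+(v+.5)/s-.5)
t=lambda u,v:f(u,v,195,150,5); s=lambda u,v:f(u,v,270,145,6)
print("knob",onz(T,t(583,376),165),tri(T,t(583,376),S,s(126,256)))
for e in((211,107),(170,285)): print("bar",onz(T,t(*e),146))
print("bar",onz(S,s(172,76),146),onz(S,s(350,88),146))
for e in((388,122),(326,362)): print("lead edge",onz(T,t(*e),121))
print("base corners",[onz(T,t(*e),34).round(1) for e in((712,188),(640,462))])
print("bench foot z0 base",[onz(S,s(*e),34).round(1) for e in((40,495),(348,510))])
E
```

```text
loose [(np.int32(20), array([432.55, 196.9 ]))] [(np.int32(10), array([333.5, 289.8]))]
[ 519.67422892 -343.47657317   60.        ] [ 520.07242254 -345.67488378   60.        ] (array([ 520.0817649 , -343.96493921,   58.16964588]), np.float64(0.6036323519664977))
left [(np.int32(26), array([273. , 199.5]))] []
[502.6610465  163.46978052 106.        ] None None
right [(np.int32(27), array([300.85185185, 206.7037037 ]))] []
[481.38064892  76.70561224 106.        ] None None
knob [426.06935257  43.03021553 165.        ] (array([427.0742028 ,  42.98608681, 164.95511882]), np.float64(2.0121329766934957))
bar [585.71766104 270.67663554 146.        ]
bar [477.62154115 292.96951401 146.        ]
bar [474.5233945  300.32390057 146.        ] [591.1765377  269.38800936 146.        ]
lead edge [580.5546685  165.88819502 121.        ]
lead edge [432.43668258 201.1849526  121.        ]
base corners [array([549. , -37.7,  34. ]), array([370.1,   7.1,  34. ])]
bench foot z0 base [array([369.9,  -5.4,  34. ]), array([547.4, -40.6,  34. ])]
```

Request:
{"name": "drive_tool", "arguments": {"moves": [[[25,-33,2],-7],[[50,-66,4],-14],[[75,-99,6],-21],[[100,-132,8],-28],[[125,-165,8],-35],[[150,-198,8],-42],[[175,-231,8],-49],[[200,-264,8],-56]], "fingers": 60, "squeeze": 25}}

```text
time: 0.77
tool_pos: [347.1, 315.9, 232.0]
tcp_rot: [-180.0, 0.0, 109.5]
ft_force: [0.8, 0.1, -0.0]
finger_gap: 60.0
```

```bash
python3 - <<'E'
from h import *
T,S=load("top0"),load("side0")
# refine shaker yaw / bore / bar using masks
im=T["pixels"].astype(int);g=im.sum(2)/3
sub=np.zeros(g.shape,np.uint8);sub[165:215,222:245]=(g[165:215,222:245]<60)
n,l,st,ce=cv2.connectedComponentsWithStats(sub);print(st[1:],ce[1:])
i=1+np.argmax(st[1:,4]);pts=np.argwhere(l==i)[:,::-1].astype(np.float32)
(vx,vy,x,y)=cv2.fitLine(pts,cv2.DIST_HUBER,0,.01,.01).ravel()
rows=(pts[:,0]-x)*vx+(pts[:,1]-y)*vy
a=onz(T,(x+vx*rows.min(),y+vy*rows.min()),146);b=onz(T,(x+vx*rows.max(),y+vy*rows.max()),146);print(a,b,np.linalg.norm(a-b),(a+b)/2,np.degrees(np.arctan2(*(b-a)[[1,0]])))
f=lambda u,v,x0,y0,s:(x0+(u+.5)/s-.5,y0+(v+.5)/s-.5)
print("bore",onz(T,f(467,268,195,150,5),70))
s=lambda u,v:f(u,v,270,145,6)
print("side caps",onz(S,s(237,235),106),onz(S,s(211,307),106))
E
```

```text
[[226 171  14  38 121]] [[232.26446281 189.50413223]]
[473.17760473 297.03635088 146.        ] [585.71045505 270.01217332 146.        ] 115.73222790527743 [529.44402989 283.5242621  146.        ] -13.503576990711172
bore [493.21893518 119.07006078  70.        ]
side caps [503.3001512 155.5640455 106.       ] [479.19148944  74.13501994 106.        ]
```

Request:
{"name": "drive_tool", "arguments": {"moves": [[[18,-35,0],-7],[[36,-70,0],-14],[[54,-105,0],-21],[[70,-140,0],-28],[[85,-175,0],-33.4],[[100,-212,0],-33.4],[[112,-250,0],-33.4],[[123,-288,0],-33.4]]}}

```text
time: 1.43
tool_pos: [469.7, 27.9, 232.0]
tcp_rot: [-180.0, -0.0, 76.5]
ft_force: [1.4, 0.3, 0.9]
finger_gap: 60.2
```

Request:
{"name": "drive_tool", "arguments": {"moves": [[[6,-40,0],0],[[12,-80,0],0],[[18,-120,0],0],[[24,-160,0],0],[[30,-200,0],0],[[36,-240,-10],0],[[42,-280,-20],0],[[48,-320,-30],0]]}}

```text
time: 2.1
tool_pos: [517.3, -292.3, 201.6]
tcp_rot: [-180.0, -0.0, 76.4]
ft_force: [0.6, 0.3, 0.3]
finger_gap: 60.0
```

Request:
{"name": "drive_tool", "arguments": {"moves": [[[1,-27,-15],0],[[2.5,-53.8,-40],0],[[2.5,-53.8,-75],0],[[2.5,-53.8,-100],0],[[2.5,-53.8,-115],0],[[2.5,-53.8,-115],0],[[2.5,-53.8,-115],0],[[2.5,-53.8,-115],0]]}}

```text
time: 2.77
tool_pos: [520.8, -344.4, 88.7]
tcp_rot: [179.9, 0.0, 76.5]
ft_force: [-0.1, -0.2, -0.0]
finger_gap: 60.3
```

```bash
python3 - <<'E'
from h import *
from bench import r
t=snap("top","1");s=snap("side","1");q=r.sense();print(q["tool_pos"],q["tcp_rot"],q["joint_pos"])
crop(t,390,160,480,230,6,"t1");crop(s,290,240,380,330,6,"s1")
E
```

```text
[ 521.32983913 -344.72484012   89.66084372] [1.79816298e+02 8.45035833e-02 7.64766565e+01] [-3.81731805e+01  1.66840662e+01  8.91437913e+01 -1.93619128e-04
  7.39699370e+01 -2.46499193e+01]
```

View pics/s1.png

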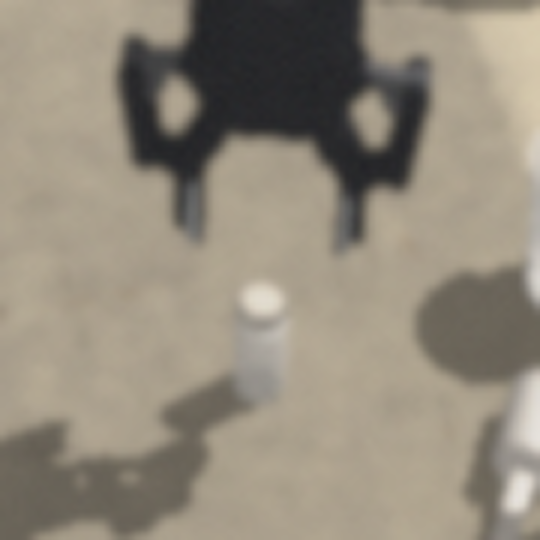

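View pics/t1.png

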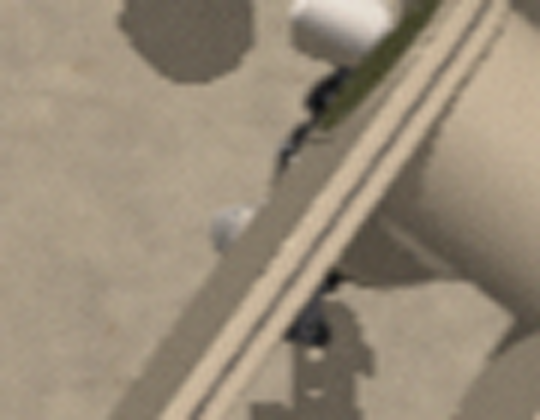

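Request:
{"name": "drive_tool", "arguments": {"moves": [[[-1.5,0,-15],0],[[-1.5,0,-30],0],[[-1.5,0,-40],0],[[-1.5,0,-47],0],[[-1.5,0,-47],0],[[-1.5,0,-47],0],[[-1.5,0,-47],0],[[-1.5,0,-47],0]]}}

```text
time: 3.53
tool_pos: [519.2, -344.5, 41.5]
tcp_rot: [179.9, 0.0, 76.5]
ft_force: [0.6, 0.6, -0.3]
finger_gap: 60.3
```

Request:
{"name": "drive_tool", "arguments": {"moves": [[[0,0,0],0],[[0,0,0],0],[[0,0,0],0],[[0,0,0],0],[[0,0,0],0],[[0,0,0],0],[[0,0,0],0],[[0,0,0],0]], "fingers": 15, "squeeze": 30}}

```text
time: 4.2
tool_pos: [521.3, -346.0, 44.1]
tcp_rot: [179.6, 0.2, 76.5]
ft_force: [0.7, 0.4, 14.3]
finger_gap: 15.5
```

```bash
python3 - <<'E'
from h import *
from bench import r
s=snap("side","2");q=r.sense();print(q["tool_pos"],q["tcp_rot"],q["finger_gap"],q["ft_force"])
crop(s,290,240,380,330,6,"s2")
E
```

```text
[ 521.26175051 -345.99770644   44.16942742] [1.79620670e+02 1.64492107e-01 7.64575882e+01] 14.703657939231434 [ 0.23844518  0.72907391 13.91493109]
```

View pics/s2.png

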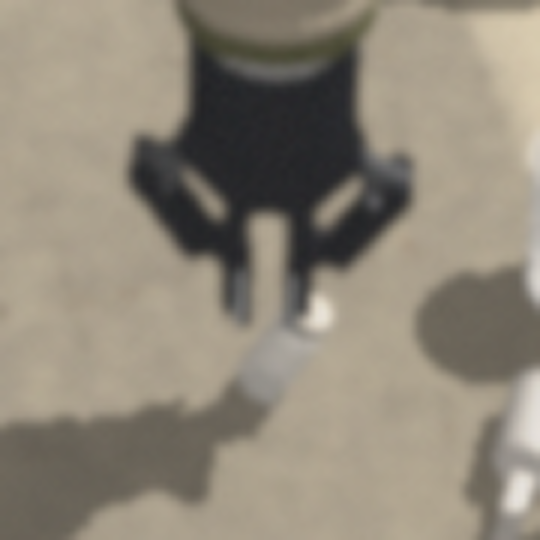

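```bash
python3 - <<'E'
from h import *
T=load("top1");S=load("side1");S2=load("side2");S0=load("side0")
c=lambda p,x0,y0:((np.array(p)-[x0,y0])*6).round()
print("foot/cap vial",c(proj(S,(520,-344,0)),290,240),c(proj(S,(520,-344,60)),290,240))
for y in(-344,-330,-320):
  for z in(67,75,98):print(y,z,c(proj(S,(520,y,z)),290,240))
print("s2")
for y in(-344,-330,-320):
  for z in(22,30,48):print(y,z,c(proj(S2,(520,y,z)),290,240))
print("top knuckle",[c(proj(T,(520,-344,z)),390,160) for z in(75,140)])
print("side orient",S["orientation"],S0["orientation"],S["xyz"])
# TCP at start seen in side0: gripper approx
print(proj(S0,(146.5,582,224)),proj(S0,(146.5,582,202)))
E
```

```text
foot/cap vial [257. 384.] [260. 296.]
-344 67 [261. 286.]
-344 75 [261. 273.]
-344 98 [262. 238.]
-330 67 [256. 264.]
-330 75 [257. 251.]
-330 98 [258. 216.]
-320 67 [253. 248.]
-320 75 [253. 236.]
-320 98 [254. 201.]
s2
-344 22 [258. 353.]
-344 30 [259. 341.]
-344 48 [260. 314.]
-330 22 [254. 330.]
-330 30 [254. 319.]
-330 48 [255. 292.]
-320 22 [251. 315.]
-320 30 [251. 303.]
-320 48 [252. 277.]
top knuckle [array([263., 219.]), array([295., 212.])]
side orient [-123.41962085   -0.16419569   -6.90433315] [-123.41962085   -0.16419569   -6.90433315] [  381.42800093 -1100.56388508   870.78704803]
[219.18802572 116.41863754] [219.85969521 121.09368002]
```

```bash
python3 - <<'E'
from h import *
t=snap("top","2")
crop(t,390,160,480,230,8,"t2");S=load("side2")
crop(S,310,260,355,320,10,"s2b");crop(load("side0"),190,60,240,140,8,"s0g")
im=np.hstack([cv2.resize(cv2.imread(f"pics/{n}.png"),None,fx=600/h,fy=600/h)[:, :400] for n,h in(("s2b",600),("s0g",640))]);cv2.imwrite("pics/m.png",im)
E
```

```text
(no output)
```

View pics/m.png

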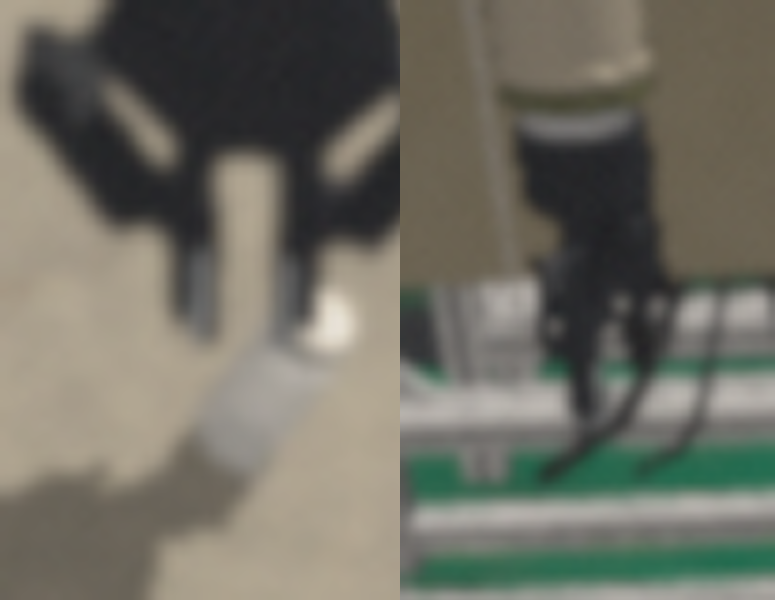

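View pics/t2.png

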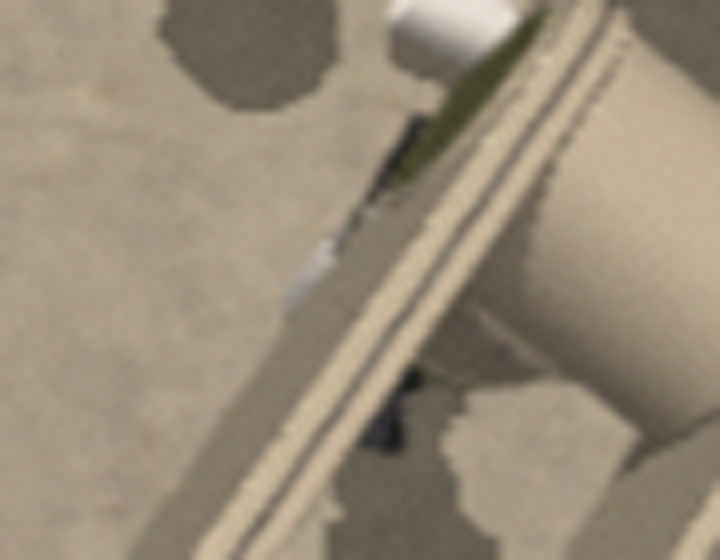

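```bash
python3 - <<'E'
from h import *
T=load("top2");S=load("side2")
for z in(20,40,50,60): print(z,onz(S,(342.2,292.2),z).round(),proj(T,onz(S,(342.2,292.2),z)))
for tx in(430.5,431.5,432.5): print(tri(T,(tx,191),S,(342.2,292.2)))
print("foot",onz(S,(332.5,305),5))
# finger tips, s2 (237,322),(297,318)
for z in(22,30,40,50): print(z,onz(S,(290+237/6,240+322/6),z).round(),onz(S,(290+297/6,240+322/6),z).round())
E
```

```text
20 [ 551. -321.   20.] [422.62446701 188.09970565]
40 [ 547. -339.   40.] [429.64630623 188.93512371]
50 [ 545. -348.   50.] [433.22817636 189.36127402]
60 [ 543. -357.   60.] [436.85862998 189.79320452]
(array([ 542.9307194 , -341.5201756 ,   42.80725439]), np.float64(6.3252389739839305))
(array([ 542.57877348, -344.06312116,   45.57566322]), np.float64(5.930914369868098))
(array([ 542.22810816, -346.59667633,   48.33402763]), np.float64(5.538049493592256))
foot [ 517.65110819 -351.72439098    5.        ]
22 [ 513. -324.   22.] [ 542. -327.   22.]
30 [ 512. -331.   30.] [ 540. -334.   30.]
40 [ 510. -340.   40.] [ 538. -344.   40.]
50 [ 508. -349.   50.] [ 536. -353.   50.]
```

The side view (335,300) shows that the fingers closed too high on the cap. The vial is now tilted about 30° towards +x and jammed under the right fingertip. I'll draw the tip back towards -x so it pulls the vial upright.

Request:
{"name": "drive_tool", "arguments": {"moves": [[[-2,0,0],0],[[-4,0,0],0],[[-6,0,0],0],[[-8,0,0],0],[[-10,0,0],0],[[-12,0,0],0],[[-14,0,0],0],[[-16,0,0],0]]}}

```text
time: 4.97
tool_pos: [503.7, -345.0, 42.6]
tcp_rot: [179.8, 0.1, 76.5]
ft_force: [-1.7, 1.8, 9.4]
finger_gap: 15.0
```

```bash
python3 - <<'E'
from h import *
s=snap("side","3");t=snap("top","3")
crop(s,310,260,360,320,10,"s3");crop(t,390,160,480,230,6,"t3")
a=cv2.imread("pics/s3.png");cv2.imwrite("pics/m3.png",a)
E
```

```text
(no output)
```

View pics/m3.png

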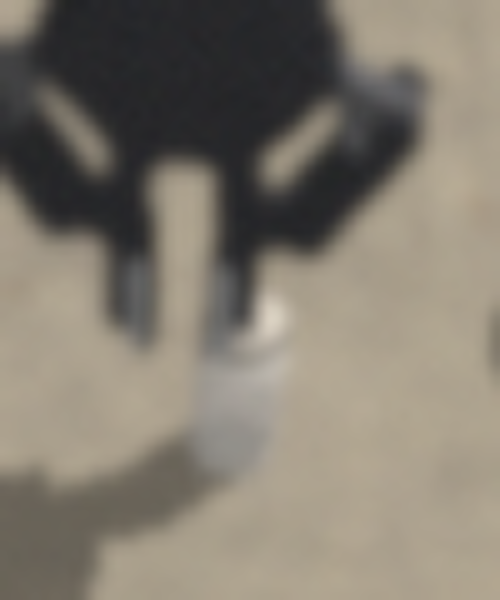

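The vial is nearly upright again, with its foot near (230,470) and cap near (262,320) in the crop. The right finger rests on the cap, so I'll lift straight up.

Request:
{"name": "drive_tool", "arguments": {"moves": [[[0,0,3],0],[[0,0,8],0],[[0,0,20],0],[[0,0,40],0],[[0,0,60],0],[[0,0,60],0],[[0,0,60],0],[[0,0,60],0]], "fingers": 15}}

```text
time: 5.73
tool_pos: [502.5, -343.9, 100.3]
tcp_rot: [180.0, 0.0, 76.5]
ft_force: [-0.3, 0.2, -0.3]
finger_gap: 15.3
```

```bash
python3 - <<'E'
from h import *
from bench import r
s=snap("side","4");t=snap("top","4");q=r.sense();print(q["tool_pos"],q["ft_force"],q["finger_gap"])
crop(s,290,240,380,330,8,"s4");crop(t,390,160,480,230,8,"t4")
E
```

```text
[ 501.87183891 -343.38951242   99.12571923] [1.18420432 0.62494437 0.16092588] 15.039770371402334
```

View pics/s4.png

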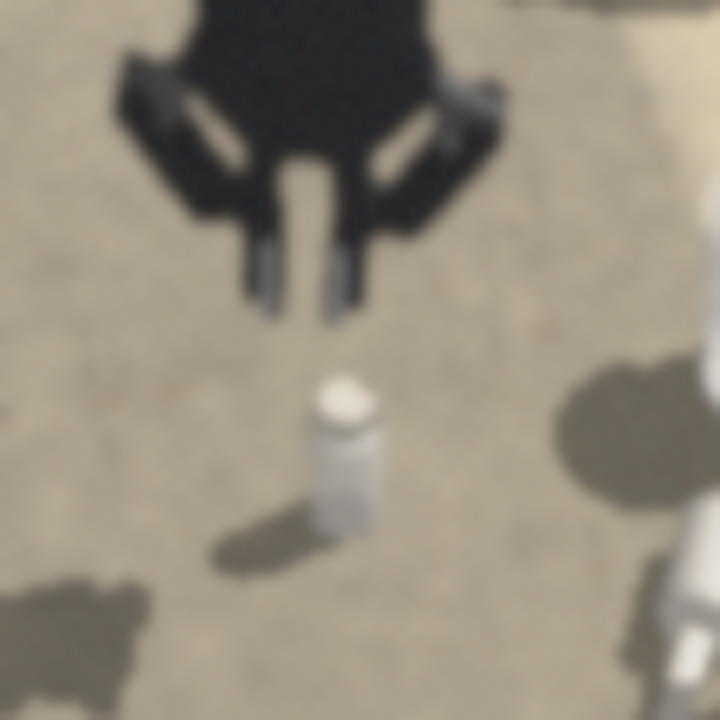

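View pics/t4.png

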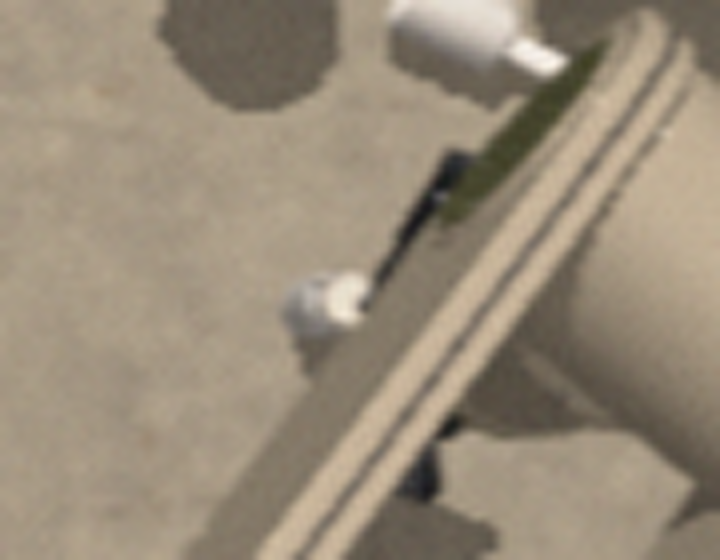

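```bash
python3 - <<'E'
from h import *
T=load("top4");S=load("side4")
c8=lambda u,v,x0,y0:(x0+(u+.5)/8-.5,y0+(v+.5)/8-.5)
cs=c8(346,402,290,240);ct=c8(348,298,390,160)
print("vial",tri(T,ct,S,cs),onz(T,ct,60),onz(S,cs,60))
m=c8(301,319,290,240)
for z in(75,80,90,100,110,115,120):print(z,onz(S,m,z).round(1))
# top: outer knuckles: side (125,60)->left outer top, (500,95)->right outer; top (455,160) upper, (420,490) lower
print("R knuckle",tri(T,c8(458,158,390,160),S,c8(497,95,290,240)))
print("L knuckle",tri(T,c8(422,490,390,160),S,c8(122,100,290,240)))
E
```

```text
vial (array([ 519.11668403, -345.12482279,   59.58605321]), np.float64(1.772287220401857)) [ 519.97608364 -345.1217389    60.        ] [ 518.15535733 -345.49515971   60.        ]
75 [ 505.8 -318.7   75. ]
80 [ 505.  -323.6   80. ]
90 [ 503.5 -333.5   90. ]
100 [ 501.9 -343.3  100. ]
110 [ 500.4 -353.1  110. ]
115 [ 499.6 -358.   115. ]
120 [ 498.8 -362.9  120. ]
R knuckle (array([ 563.40207018, -350.20680399,  200.70651157]), np.float64(0.3105648002407526))
L knuckle (array([ 442.48145969, -337.09727505,  199.57321604]), np.float64(0.0573099040642442))
```

The vial is standing again, with its cap at side (333,290) and triangulated at (519,-345,60). Both views put the fingertips at z≈100 while the TCP reads 99, so the tips are about 20 mm higher than the reported z implies. I'll open over the vial and go down in stages.

Request:
{"name": "drive_tool", "arguments": {"moves": [[[0,0,0],0],[[0,0,0],0],[[0,0,0],0],[[8,-1,0],0],[[16.5,-1,0],0],[[16.5,-1,-15],0],[[16.5,-1,-30],0],[[16.5,-1,-30],0]], "fingers": 60}}

```text
time: 6.5
tool_pos: [518.2, -343.6, 66.9]
tcp_rot: [-179.8, -0.1, 76.5]
ft_force: [-0.5, 0.5, -2.1]
finger_gap: 60.2
```

Request:
{"name": "drive_tool", "arguments": {"moves": [[[0,0,-10],0],[[0,0,-20],0],[[0,0,-28],0],[[0,0,-36],0],[[0,0,-42],0],[[0,0,-45],0],[[0,0,-45],0],[[0,0,-45],0]]}}

```text
time: 7.17
tool_pos: [519.1, -345.0, 25.3]
tcp_rot: [-180.0, -0.0, 76.5]
ft_force: [0.7, 0.9, 1.2]
finger_gap: 60.1
```

```bash
python3 - <<'E'
from h import *
from bench import r
s=snap("side","5");q=r.sense();print(q["tool_pos"],q["ft_force"],q["finger_gap"])
crop(s,290,240,380,330,8,"s5")
for z in (10,20,25,30,40):print(z,((proj(s,(519,-345,z))-[290,240])*8).round())
E
```

```text
[ 519.30440875 -345.20340236   25.73218374] [-0.76858767  0.11863311 -0.37092975] 60.35306913411216
10 [341. 496.]
20 [342. 476.]
25 [342. 467.]
30 [343. 457.]
40 [343. 437.]
```

View pics/s5.png

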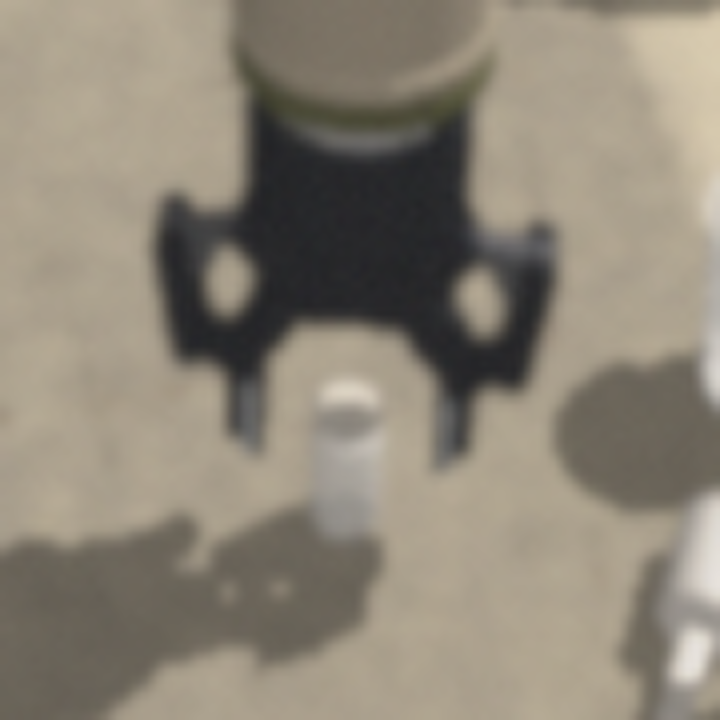

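The tips are at rows 450–462, which is z≈30, with the vial midway between them. I'll go 8 mm lower and close.

Request:
{"name": "drive_tool", "arguments": {"moves": [[[-1,0,-3],0],[[-1,0,-6],0],[[-1,0,-8],0],[[-1,0,-8],0],[[-1,0,-8],0],[[-1,0,-8],0],[[-1,0,-8],0],[[-1,0,-8],0]]}}

```text
time: 7.88
tool_pos: [518.2, -345.1, 17.5]
tcp_rot: [180.0, 0.0, 76.5]
ft_force: [0.4, 0.2, 1.1]
finger_gap: 60.3
```

Request:
{"name": "drive_tool", "arguments": {"moves": [[[0,0,0],0],[[0,0,0],0],[[0,0,0],0],[[0,0,0],0],[[0,0,0],0],[[0,0,0],0],[[0,0,0],0],[[0,0,0],0]], "fingers": 20, "squeeze": 30}}

```text
time: 8.55
tool_pos: [518.2, -345.1, 17.5]
tcp_rot: [180.0, 0.0, 76.5]
ft_force: [0.6, 0.1, 1.2]
finger_gap: 23.4
```

Request:
{"name": "drive_tool", "arguments": {"moves": [[[0,0,3],0],[[0,0,8],0],[[0,0,20],0],[[0,0,40],0],[[0,0,60],0],[[0,0,80],0],[[0,0,80],0],[[0,0,80],0]]}}

```text
time: 9.22
tool_pos: [519.4, -346.0, 100.1]
tcp_rot: [179.8, 0.1, 76.5]
ft_force: [0.1, 0.5, -0.8]
finger_gap: 23.5
```

```bash
python3 - <<'E'
from h import *
from bench import r
s=snap("side","6");q=r.sense();print(q["tool_pos"],q["ft_force"],q["finger_gap"])
crop(s,290,230,380,320,8,"s6")
E
```

```text
[ 518.44621377 -345.28257715   98.28039146] [ 0.5141083   0.50567097 -1.14993315] 23.318447259935517
```

View pics/s6.png

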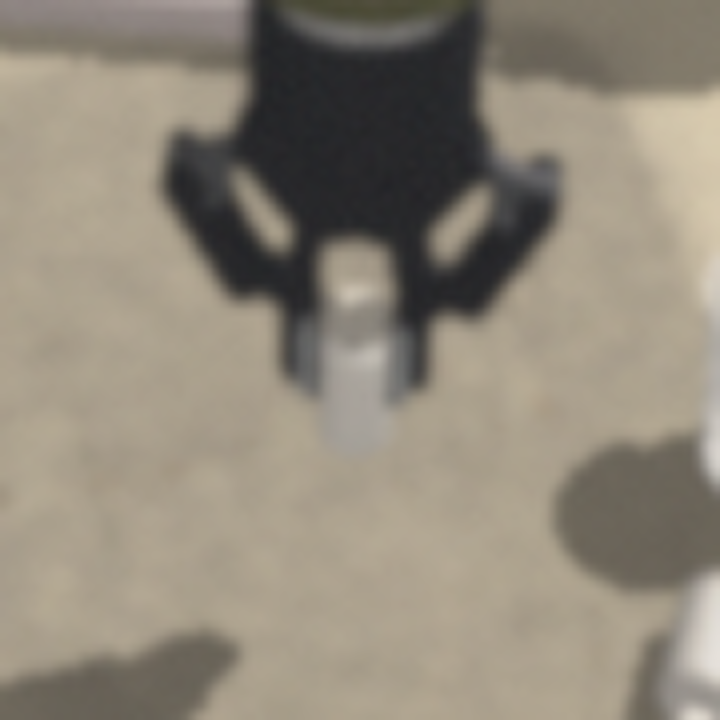

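The vial hangs upright in the jaws, with its foot near (355,450) in the crop and a 23.4 mm gap. I'll carry it high over to the pocket.

Request:
{"name": "drive_tool", "arguments": {"moves": [[[0,10,25],0],[[0,35,55],0],[[0,65,80],0],[[-2,103,93],0],[[-5,143,93],0],[[-8,183,93],0],[[-10,223,93],0],[[-12,263,93],0]]}}

```text
time: 9.93
tool_pos: [504.7, -80.0, 189.0]
tcp_rot: [-179.9, -0.0, 76.4]
ft_force: [0.2, -0.5, -0.2]
finger_gap: 23.8
```

Request:
{"name": "drive_tool", "arguments": {"moves": [[[-3,40,0],0],[[-6,80,0],0],[[-8,118,0],0],[[-10,150,0],0],[[-12,180,0],0],[[-13.8,201.5,0],0],[[-13.8,201.5,-15],0],[[-13.8,201.5,-30],0]]}}

```text
time: 10.6
tool_pos: [492.0, 121.2, 159.6]
tcp_rot: [180.0, -0.0, 76.6]
ft_force: [1.3, -0.9, 0.2]
finger_gap: 23.5
```

```bash
python3 - <<'E'
from h import *
from bench import r
s=snap("side","7");t=snap("top","7");q=r.sense();print(q["tool_pos"],q["ft_force"],q["finger_gap"])
crop(s,270,125,350,225,6,"s7");crop(t,235,150,345,245,6,"t7")
for p in((492.3,119.5,143),(492.3,119.5,203),(492.3,119.5,70)):print(((proj(s,p)-[270,125])*6).round(),((proj(t,p)-[235,150])*6).round())
E
```

```text
[489.45596282 119.63560854 156.32429901] [-0.40837767  0.21774066  0.09301597] 23.462259446892492
[222. 332.] [308. 315.]
[221. 246.] [299. 310.]
[223. 432.] [317. 321.]
```

View pics/s7.png

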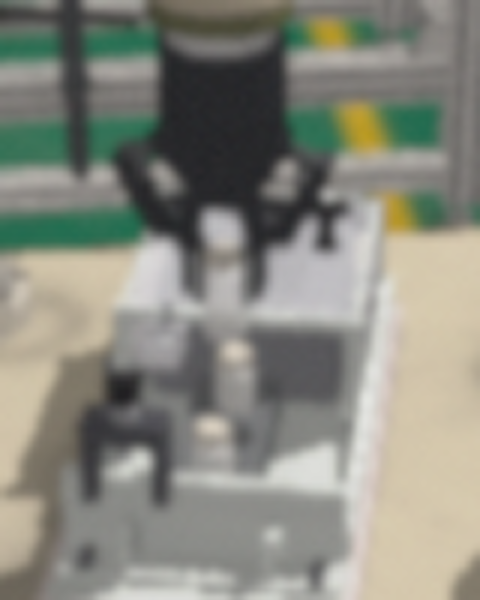

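View pics/t7.png

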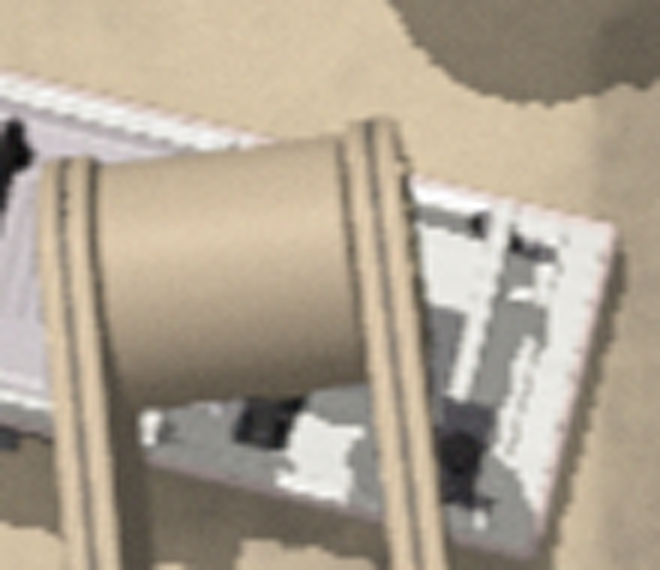

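The held vial's cap is at side (223,250) in the crop and its foot near (224,325), which agrees with the predicted positions. I'll go down to the mouth with a small y correction.

Request:
{"name": "drive_tool", "arguments": {"moves": [[[-0.4,-1.5,-12],0],[[-0.4,-1.5,-26],0],[[-0.4,-1.5,-40],0],[[-0.4,-1.5,-52],0],[[-0.4,-1.5,-60],0],[[-0.4,-1.5,-66],0],[[-0.4,-1.5,-70],0],[[-0.4,-1.5,-70],0]]}}

```text
time: 11.37
tool_pos: [491.5, 117.8, 89.6]
tcp_rot: [-179.9, 0.0, 76.4]
ft_force: [-0.3, -0.8, -1.0]
finger_gap: 23.7
```

```bash
python3 - <<'E'
from h import *
from bench import r
s=snap("side","8");q=r.sense();print(q["tool_pos"],q["ft_force"],q["finger_gap"])
crop(s,285,150,335,220,10,"s8")
E
```

```text
[491.8778134  117.9456819   90.27065731] [0.4562497  0.6948705  0.30804393] 23.775795875370058
```

View pics/s8.png

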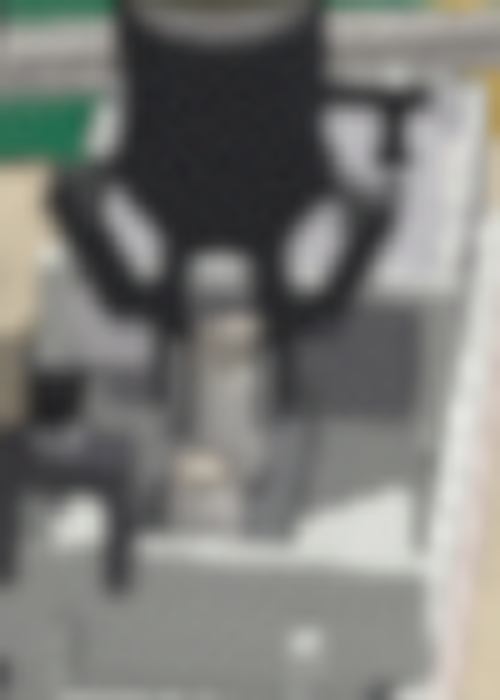

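The held cap is at (228,330) in the crop and lies on the line of the other caps. I'll go down into the bore slowly and watch the force.

Request:
{"name": "drive_tool", "arguments": {"moves": [[[0,0,-1],0],[[0,0,-2],0],[[0,0,-3],0],[[0,0,-4],0],[[0,0,-5],0],[[0,0,-6],0],[[0,0,-7],0],[[0,0,-8],0]]}}

```text
time: 12.08
tool_pos: [491.8, 118.0, 82.2]
tcp_rot: [-180.0, 0.0, 76.5]
ft_force: [0.4, -0.5, -0.3]
finger_gap: 23.3
```

Request:
{"name": "drive_tool", "arguments": {"moves": [[[0,0,-1],0],[[0,0,-2],0],[[0,0,-3],0],[[0,0,-4],0],[[0,0,-5],0],[[0,0,-6],0],[[0,0,-6],0],[[0,0,-6],0]]}}

```text
time: 12.75
tool_pos: [491.8, 118.0, 76.2]
tcp_rot: [-180.0, 0.0, 76.5]
ft_force: [0.6, -0.5, -0.8]
finger_gap: 23.8
```

Request:
{"name": "drive_tool", "arguments": {"moves": [[[0,0,-1],0],[[0,0,-2],0],[[0,0,-3],0],[[0,0,-4],0],[[0,0,-5],0],[[0,0,-6],0],[[0,0,-6],0],[[0,0,-6],0]]}}

```text
time: 13.42
tool_pos: [491.8, 118.0, 70.2]
tcp_rot: [-180.0, 0.0, 76.5]
ft_force: [-0.1, 0.3, -0.9]
finger_gap: 23.6
```

Request:
{"name": "drive_tool", "arguments": {"moves": [[[0,0,-0.7],0],[[0,0,-1.4],0],[[0,0,-2.1],0],[[0,0,-2.8],0],[[0,0,-3.4],0],[[0,0,-4],0],[[0,0,-4],0],[[0,0,-4],0]]}}

```text
time: 14.08
tool_pos: [491.8, 118.0, 66.2]
tcp_rot: [-180.0, 0.0, 76.5]
ft_force: [0.3, 0.6, -0.6]
finger_gap: 24.0
```

Request:
{"name": "drive_tool", "arguments": {"moves": [[[0,0,0],0],[[0,0,0],0],[[0,0,0],0],[[0,0,0],0],[[0,0,3],0],[[0,0,10],0],[[0,0,25],0],[[0,0,45],0]], "fingers": 50}}

```text
time: 14.75
tool_pos: [490.6, 117.9, 110.8]
tcp_rot: [-179.8, 0.1, 76.5]
ft_force: [-0.1, -1.0, 0.0]
finger_gap: 50.3
```

Request:
{"name": "drive_tool", "arguments": {"moves": [[[0,0,30],0],[[0,0,65],0],[[5,5,95],0],[[10,30,100],0],[[20,65,100],0],[[30,105,100],0],[[40,145,100],0],[[50,185,100],0]]}}

```text
time: 15.42
tool_pos: [542.3, 304.9, 212.4]
tcp_rot: [179.9, -0.0, 76.4]
ft_force: [1.2, -0.1, 0.8]
finger_gap: 50.1
```

```bash
python3 - <<'E'
from h import *
from bench import r
s=snap("side","9");t=snap("top","9");q=r.sense();print(q["tool_pos"],q["ft_force"],q["finger_gap"])
crop(s,270,125,350,225,6,"s9");crop(t,195,150,350,255,5,"t9")
E
```

```text
[541.46311927 308.22083386 210.27150774] [-0.91803498 -0.73413504 -0.85071567] 49.836523409124695
```

View pics/s9.png

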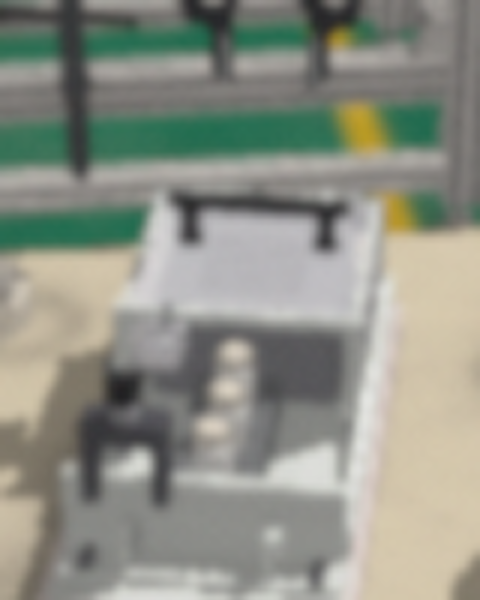

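View pics/t9.png

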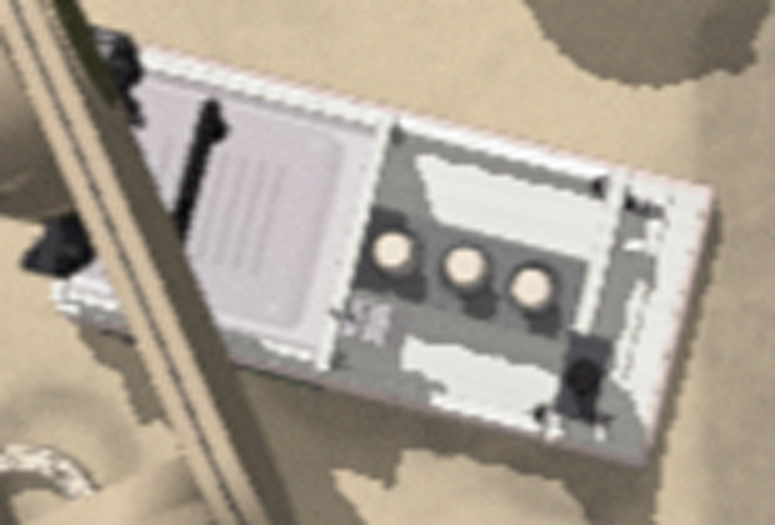

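All three vials stand in a row, with caps at (393,250), (465,267) and (532,287) in the top crop; the middle one sits at the same height as its neighbours. Next I'll close the fingers behind the bar and lower them.

Request:
{"name": "drive_tool", "arguments": {"moves": [[[-1,8,0],0],[[-2,18,0],0],[[-2,18,-10],0],[[-2,18,-25],0],[[-2,18,-40],0],[[-2,18,-50],0],[[-2,18,-55],0],[[-2,18,-55],0]], "fingers": 0}}

```text
time: 16.18
tool_pos: [539.0, 320.0, 154.7]
tcp_rot: [-179.9, 0.1, 76.4]
ft_force: [-0.5, -0.4, -0.3]
finger_gap: -0.1
```

```bash
python3 - <<'E'
from h import *
from bench import r
s=snap("side","10");t=snap("top","10");q=r.sense();print(q["tool_pos"],q["ft_force"],q["finger_gap"])
crop(s,270,125,350,195,8,"s10");crop(t,195,150,275,255,6,"t10")
for p in((539.9,321,156),(531,283.5,146),(539.9,321,134)):print(((proj(s,p)-[270,125])*8).round(),((proj(t,p)-[195,150])*6).round())
E
```

```text
[540.10496291 320.7432291  156.83286548] [0.48696819 0.45483843 0.81356684] -0.21053525387977265
[350. 215.] [145. 214.]
[341. 267.] [223. 234.]
[350. 254.] [154. 217.]
```

View pics/s10.png

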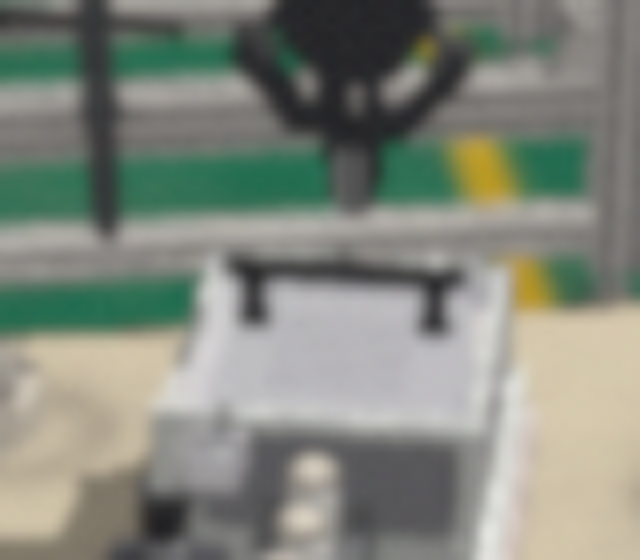

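View pics/t10.png

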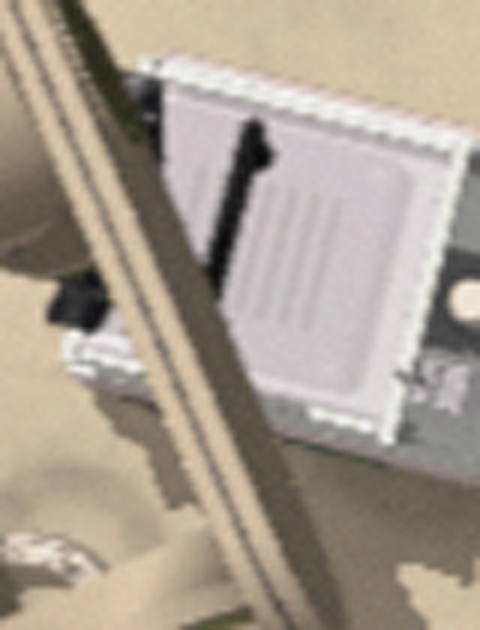

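The closed tips are at row 208, about 4 mm above TCP level, behind the bar at row 268. I'll lower 27 mm and move up near the bar.

Request:
{"name": "drive_tool", "arguments": {"moves": [[[0,0,-10],0],[[0,0,-20],0],[[0,0,-27],0],[[0,0,-27],0],[[-1.2,-4.9,-27],0],[[-2.4,-9.7,-27],0],[[-3.3,-13.6,-27],0],[[-3.3,-13.6,-27],0]]}}

```text
time: 16.95
tool_pos: [536.8, 306.6, 129.9]
tcp_rot: [180.0, -0.0, 76.4]
ft_force: [0.1, -0.4, -0.2]
finger_gap: 0.3
```

```bash
python3 - <<'E'
from h import *
from bench import r
s=snap("side","11");q=r.sense();print(q["tool_pos"],q["ft_force"],q["finger_gap"])
crop(s,270,125,350,195,8,"s11")
E
```

```text
[536.83749669 306.99491186 129.91048675] [1.21260948 0.1339694  1.07061684] -0.007266159762040568
```

View pics/s11.png

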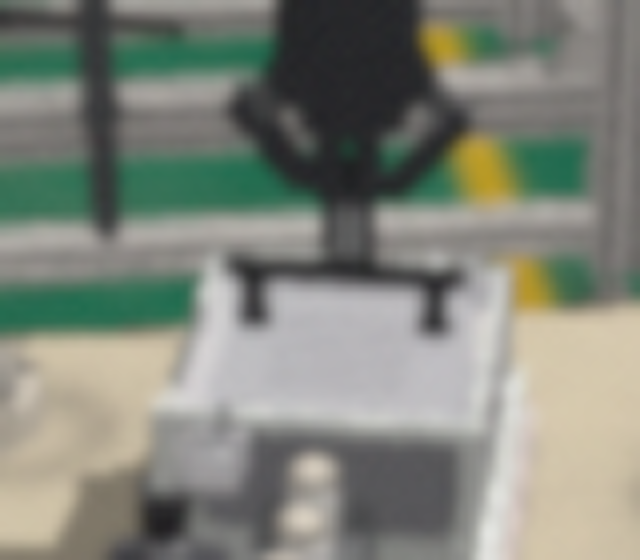

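Request:
{"name": "drive_tool", "arguments": {"moves": [[[-1.2,-4.9,0],0],[[-2.4,-9.7,0],0],[[-3.5,-14.6,0],0],[[-4.7,-19.4,0],0],[[-5.9,-24.3,0],0],[[-7.1,-29.2,0],0],[[-8.3,-34,0],0],[[-9.4,-38.9,0],0]]}}

```text
time: 17.67
tool_pos: [527.2, 268.2, 129.7]
tcp_rot: [180.0, -0.0, 76.5]
ft_force: [1.1, 4.3, 3.2]
finger_gap: 0.3
```

```bash
python3 - <<'E'
from h import *
from bench import r
s=snap("side","12");t=snap("top","12");q=r.sense();print(q["tool_pos"],q["ft_force"],q["wrist_torque"])
crop(s,270,125,350,225,6,"s12");crop(t,195,150,350,255,5,"t12")
E
```

```text
[526.89566793 267.20685702 129.17224926] [-0.39271138  0.27269982 -0.05242003] [ 0.02778913  0.02083446 -0.02203943]
```

View pics/s12.png

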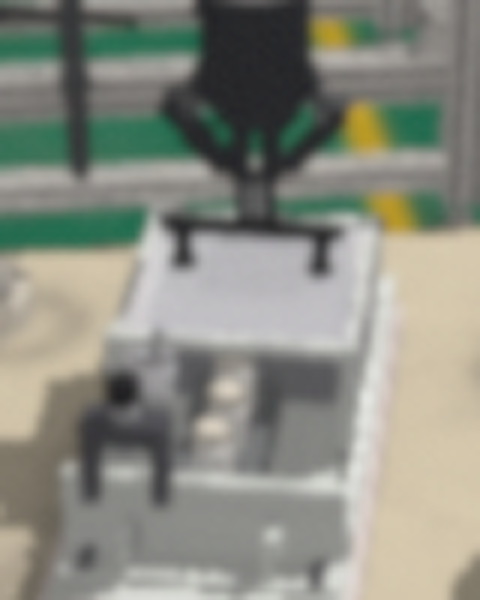

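View pics/t12.png

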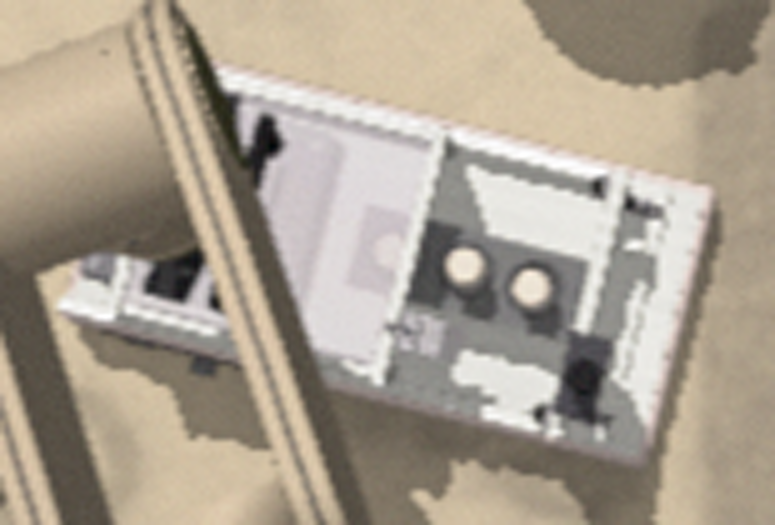

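The guard has moved with the push; its leading edge now runs from (443,138) to (378,380) in the crop. I'll compute the remaining travel.

```bash
python3 - <<'E'
from h import *
T=load("top12");u=np.array([.236,.972])
f=lambda u,v:(195+(u+.5)/5-.5,150+(v+.5)/5-.5)
T0=load("top0")
for nm,d,a,b in(("0",T0,(388,122),(326,362)),("12",T,(443,138),(378,380))):
    m=[(onz(d,f(*p),121)[:2]-[492.3,119.5])@u for p in(a,b)];print(nm,m)
print("knob",(onz(T,f(583,376),165)[:2]-[492.3,119.5])@u)
E
```

```text
0 [np.float64(65.91742732793274), np.float64(65.27003101160646)]
12 [np.float64(30.58958910841685), np.float64(31.618082834016466)]
knob -89.95906329510848
```

Request:
{"name": "drive_tool", "arguments": {"moves": [[[-1.2,-4.9,0],0],[[-2.4,-9.7,0],0],[[-3.5,-14.6,0],0],[[-4.7,-19.4,0],0],[[-5.9,-24.3,0],0],[[-7.1,-29.2,0],0],[[-8.3,-34,0],0],[[-9.4,-38.9,0],0]]}}

```text
time: 18.43
tool_pos: [517.6, 229.1, 129.2]
tcp_rot: [-180.0, 0.0, 76.5]
ft_force: [1.7, 4.6, -0.5]
finger_gap: -0.1
```

Request:
{"name": "drive_tool", "arguments": {"moves": [[[-1.2,-4.9,0],0],[[-2.4,-9.7,0],0],[[-3.5,-14.6,0],0],[[-4.5,-18.5,0],0],[[-5.2,-21.4,0],0],[[-5.7,-23.3,0],0],[[-5.9,-24.3,0],0],[[-5.9,-24.3,0],0]]}}

```text
time: 19.1
tool_pos: [511.6, 204.7, 129.2]
tcp_rot: [-180.0, 0.1, 76.4]
ft_force: [-0.1, -0.9, -0.6]
finger_gap: 0.4
```

```bash
python3 - <<'E'
from h import *
from bench import r
s=snap("side","13");t=snap("top","13");q=r.sense();print(q["tool_pos"],q["ft_force"],q["wrist_torque"])
crop(s,270,125,350,225,6,"s13");crop(t,195,150,350,255,5,"t13")
E
```

```text
[511.63201217 204.99916412 129.18950728] [-0.31912567  0.96662547 -0.23096642] [-0.02655648  0.03575079 -0.00391616]
```

View pics/s13.png

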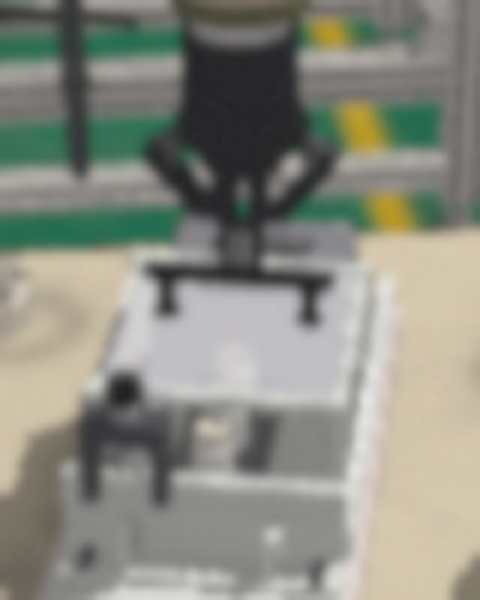

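View pics/t13.png

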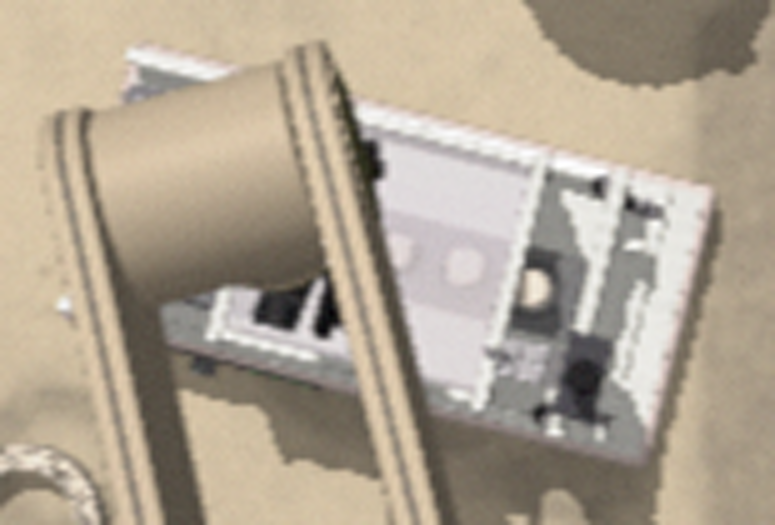

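The guard's leading edge is now at (543,160)–(483,405), about 35 mm short. I'll close slowly and read the force.

Request:
{"name": "drive_tool", "arguments": {"moves": [[[-0.6,-2.4,0],0],[[-1.2,-4.9,0],0],[[-1.8,-7.3,0],0],[[-2.2,-9.2,0],0],[[-2.6,-10.7,0],0],[[-3,-12.2,0],0],[[-3.3,-13.6,0],0],[[-3.5,-14.6,0],0]]}}

```text
time: 19.87
tool_pos: [508.1, 190.5, 129.2]
tcp_rot: [-180.0, 0.0, 76.5]
ft_force: [-1.4, 2.2, -0.4]
finger_gap: -0.1
```

Request:
{"name": "drive_tool", "arguments": {"moves": [[[-0.1,-0.5,0],0],[[-0.2,-1,0],0],[[-0.4,-1.5,0],0],[[-0.5,-2,0],0],[[-0.6,-2.4,0],0],[[-0.7,-2.9,0],0],[[-0.8,-3.4,0],0],[[-0.9,-3.9,0],0]]}}

```text
time: 20.53
tool_pos: [507.6, 187.4, 129.3]
tcp_rot: [180.0, -0.1, 76.5]
ft_force: [0.6, 5.1, -1.6]
finger_gap: 0.1
```

Request:
{"name": "drive_tool", "arguments": {"moves": [[[-0.1,-0.5,0],0],[[-0.2,-1,0],0],[[-0.4,-1.5,0],0],[[-0.5,-2,0],0],[[-0.6,-2.4,0],0],[[-0.7,-2.9,0],0],[[-0.8,-3.4,0],0],[[-0.9,-3.9,0],0]]}}

```text
time: 21.2
tool_pos: [506.7, 183.8, 129.3]
tcp_rot: [180.0, -0.1, 76.5]
ft_force: [0.7, 6.3, -1.6]
finger_gap: -0.2
```

```bash
python3 - <<'E'
from h import *
from bench import r
t=snap("top","14");q=r.sense();print(q["tool_pos"],q["ft_force"])
crop(t,265,165,345,250,8,"t14")
E
```

```text
[506.64120651 183.69125998 129.3272582 ] [ 1.00064869  5.23173961 -1.59680682]
```

View pics/t14.png

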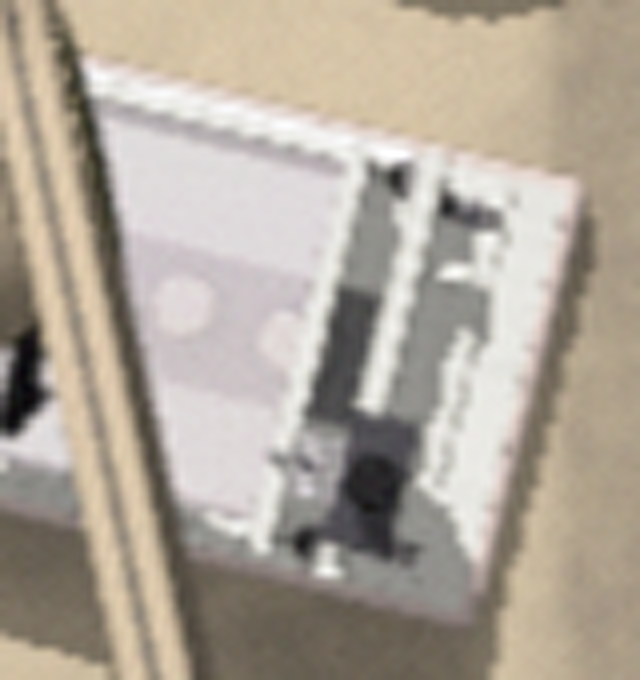

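The top view shows the guard's front near x≈340 and the ramp has been reached, at 5–6 N. I'll continue in small steps.

Request:
{"name": "drive_tool", "arguments": {"moves": [[[-0.1,-0.5,0],0],[[-0.2,-1,0],0],[[-0.4,-1.5,0],0],[[-0.5,-2,0],0],[[-0.6,-2.4,0],0],[[-0.7,-2.9,0],0],[[-0.7,-2.9,0],0],[[-0.7,-2.9,0],0]]}}

```text
time: 21.92
tool_pos: [505.9, 180.3, 129.3]
tcp_rot: [180.0, -0.0, 76.5]
ft_force: [0.3, 4.1, -1.2]
finger_gap: -0.1
```

Request:
{"name": "drive_tool", "arguments": {"moves": [[[-0.1,-0.5,0],0],[[-0.2,-1,0],0],[[-0.4,-1.5,0],0],[[-0.5,-2,0],0],[[-0.5,-2,0],0],[[-0.5,-2,0],0],[[-0.5,-2,0],0],[[-0.5,-2,0],0]]}}

```text
time: 22.58
tool_pos: [505.5, 177.7, 129.4]
tcp_rot: [180.0, 0.0, 76.5]
ft_force: [-0.6, 0.4, -0.6]
finger_gap: -0.3
```

Request:
{"name": "drive_tool", "arguments": {"moves": [[[-0.1,-0.5,0],0],[[-0.2,-1,0],0],[[-0.4,-1.5,0],0],[[-0.5,-2,0],0],[[-0.5,-2,0],0],[[-0.5,-2,0],0],[[-0.5,-2,0],0],[[-0.5,-2,0],0]]}}

```text
time: 23.25
tool_pos: [505.0, 175.9, 129.4]
tcp_rot: [180.0, 0.0, 76.5]
ft_force: [1.6, 2.4, 0.2]
finger_gap: -0.0
```

Request:
{"name": "drive_tool", "arguments": {"moves": [[[-0.1,-0.5,0],0],[[-0.2,-1,0],0],[[-0.4,-1.5,0],0],[[-0.5,-2,0],0],[[-0.5,-2,0],0],[[-0.5,-2,0],0],[[-0.5,-2,0],0],[[-0.5,-2,0],0]]}}

```text
time: 23.92
tool_pos: [504.1, 173.7, 129.2]
tcp_rot: [-180.0, 0.0, 76.5]
ft_force: [-0.5, 0.9, 0.4]
finger_gap: 0.0
```

Request:
{"name": "drive_tool", "arguments": {"moves": [[[-0.1,-0.3,0],0],[[-0.1,-0.6,0],0],[[-0.2,-0.8,0],0],[[-0.2,-1,0],0],[[-0.2,-1,0],0],[[-0.2,-1,0],0],[[-0.2,-1,0],0],[[-0.2,-1,0],0]]}}

```text
time: 24.58
tool_pos: [504.1, 172.9, 129.2]
tcp_rot: [-180.0, 0.0, 76.5]
ft_force: [-0.3, 0.0, 0.5]
finger_gap: 0.2
```

Request:
{"name": "drive_tool", "arguments": {"moves": [[[-0.1,-0.3,0],0],[[-0.1,-0.6,0],0],[[-0.2,-0.8,0],0],[[-0.2,-1,0],0],[[-0.2,-1,0],0],[[-0.2,-1,0],0],[[-0.2,-1,0],0],[[-0.2,-1,0],0]]}}

```text
time: 25.25
tool_pos: [504.0, 172.0, 129.3]
tcp_rot: [180.0, 0.0, 76.5]
ft_force: [-0.4, 0.4, -0.0]
finger_gap: 0.3
```

Request:
{"name": "drive_tool", "arguments": {"moves": [[[-0.1,-0.3,0],0],[[-0.1,-0.6,0],0],[[-0.2,-0.8,0],0],[[-0.2,-1,0],0],[[-0.2,-1,0],0],[[-0.2,-1,0],0],[[-0.2,-1,0],0],[[-0.2,-1,0],0]]}}

```text
time: 25.92
tool_pos: [503.8, 171.4, 129.3]
tcp_rot: [180.0, -0.0, 76.5]
ft_force: [0.1, 5.5, -0.6]
finger_gap: 0.2
```

Request:
{"name": "drive_tool", "arguments": {"moves": [[[-0.1,-0.3,0],0],[[-0.1,-0.6,0],0],[[-0.2,-0.8,0],0],[[-0.2,-1,0],0],[[-0.2,-1,0],0],[[-0.2,-1,0],0],[[-0.2,-1,0],0],[[-0.2,-1,0],0]]}}

```text
time: 26.58
tool_pos: [503.7, 170.9, 129.4]
tcp_rot: [180.0, -0.1, 76.5]
ft_force: [1.4, 7.1, -1.1]
finger_gap: -0.4
```

Request:
{"name": "drive_tool", "arguments": {"moves": [[[-0.1,-0.3,0],0],[[-0.1,-0.6,0],0],[[-0.2,-0.8,0],0],[[-0.2,-1,0],0],[[-0.2,-1,0],0],[[-0.2,-1,0],0],[[-0.2,-1,0],0],[[-0.2,-1,0],0]]}}

```text
time: 27.25
tool_pos: [503.5, 170.1, 129.4]
tcp_rot: [180.0, -0.1, 76.5]
ft_force: [1.7, 8.7, -1.9]
finger_gap: 0.3
```

```bash
python3 - <<'E'
from h import *
from bench import r
t=snap("top","15");s=snap("side","15");q=r.sense();print(q["tool_pos"],q["ft_force"])
crop(t,265,165,345,250,8,"t15");crop(s,270,165,350,245,8,"s15")
crop(load("side0"),270,165,350,245,8,"s0k")
E
```

```text
[503.52603844 170.10235366 129.42851463] [ 1.07848658  7.08287686 -2.33229616]
```

View pics/s15.png

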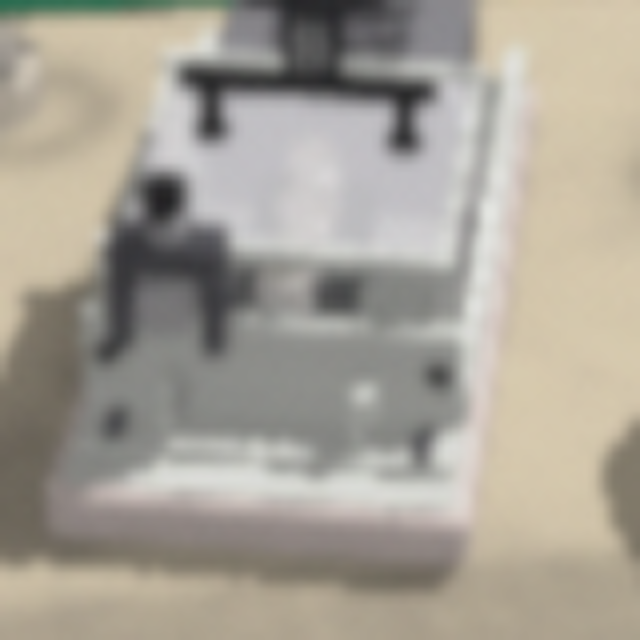

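View pics/s0k.png

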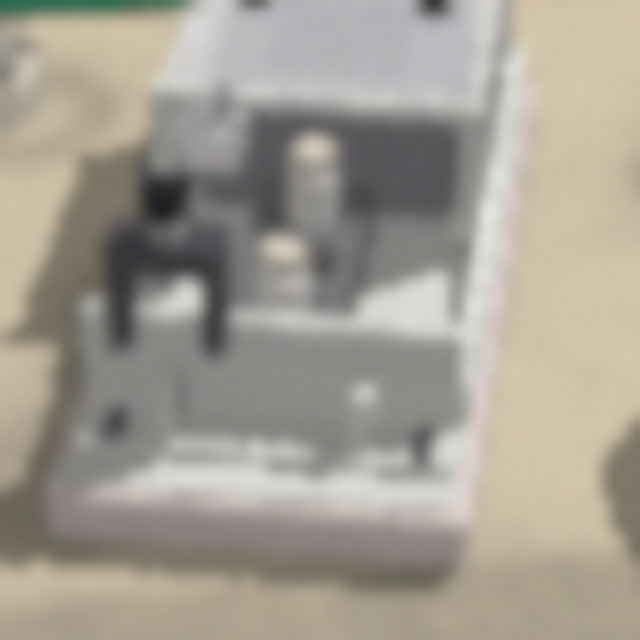

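The knob is at (162,197) now against (168,197) at the start, so it doesn't look raised. I'll measure the knob position numerically.

```bash
python3 - <<'E'
from h import *
for k in("0","9","12","13","15"):
    d=load("side"+k);g=d["pixels"].astype(int).mean(2)
    sub=g[182:200,284:298]
    w=np.clip(70-sub,0,None);ys,xs=np.mgrid[182:200,284:298]
    m=ys<193
    print(k,(w*m*xs).sum()/(w*m).sum(),(w*m*ys).sum()/(w*m).sum(), "col:",g[183:198,290].round())
for k in("0","9","12","13","14","15"):
    d=load("top"+k);g=d["pixels"].astype(int).mean(2)[218:232,306:318]
    w=np.clip(45-g,0,None);ys,xs=np.mgrid[218:232,306:318];print("top",k,(w*xs).sum()/w.sum(),(w*ys).sum()/w.sum())
d=load("side0");print(proj(d,(426.5,43,165)),proj(d,(426.5,43,173)))
# guard edge from top15
E
```

```text
0 289.8903394255874 189.6364229765013 col: [137. 137. 131. 105.  70.  46.  38.  33.  36.  59.  86.  94.  85.  70.
  61.]
9 289.8720054757016 189.63518138261466 col: [140. 140. 132. 105.  72.  47.  36.  34.  38.  60.  88.  97.  86.  70.
  62.]
12 289.695170229612 189.82264449722882 col: [144. 141. 131. 107.  74.  48.  40.  35.  37.  60.  87.  96.  88.  71.
  61.]
13 290.103802672148 190.02672147995887 col: [203. 203. 190. 154. 102.  59.  40.  36.  38.  61.  87.  97.  86.  71.
  60.]
15 289.8569667077682 189.4241676942047 col: [202. 203. 186. 137.  80.  47.  37.  37.  48.  72.  96. 101.  90.  72.
  62.]
top 0 311.3976311336717 225.98646362098137
top 9 311.2202283849919 225.91843393148451
top 12 311.3322368421053 225.74177631578948
top 13 311.46864686468643 225.9141914191419
top 14 311.22357019064117 225.9636048526863
top 15 311.2425595238095 225.78869047619045
[290.12443636 187.25643082] [290.0406151  185.27854465]
```

View pics/t15.png

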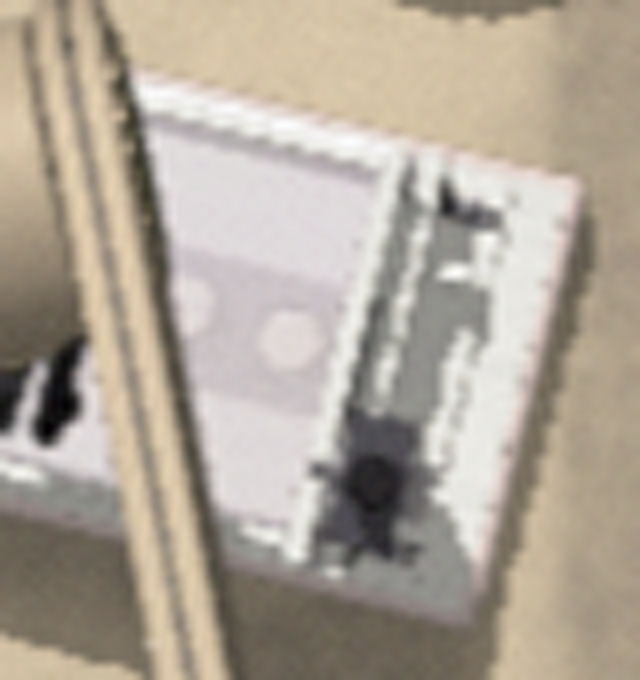

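The knob profile is about 0.43 px higher than with the guard open (side13). At 0.25 px/mm that is about 1.7 mm, which is the latched value. The earlier force drop and the 8–9 N now fit that too. I'll back off.

Request:
{"name": "drive_tool", "arguments": {"moves": [[[0.2,1,0],0],[[0.5,2,0],0],[[1,4,0],0],[[2.4,9.7,0],0],[[3.8,15.6,0],0],[[4.7,19.4,0],0],[[4.7,19.4,0],0],[[4.7,19.4,0],0]]}}

```text
time: 28.02
tool_pos: [508.0, 188.6, 129.2]
tcp_rot: [-180.0, 0.0, 76.5]
ft_force: [0.5, 0.6, -0.3]
finger_gap: 0.2
```

```bash
python3 - <<'E'
from h import *
from bench import r
t=snap("top","16");s=snap("side","16");q=r.sense();print(q["tool_pos"],q["ft_force"])
crop(s,270,145,350,225,8,"s16");crop(t,265,165,345,250,8,"t16")
for k in("13","15","16"):
    g=load("side"+k)["pixels"].astype(int).mean(2);print(k,g[183:196,290].round(),g[183:196,291].round())
E
```

```text
[507.9950483  188.33613437 129.18903861] [-0.44117838  0.08131709 -0.14269333]
13 [203. 203. 190. 154. 102.  59.  40.  36.  38.  61.  87.  97.  86.] [206. 204. 190. 155. 104.  63.  42.  36.  46.  74.  99. 105.  91.]
15 [202. 203. 186. 137.  80.  47.  37.  37.  48.  72.  96. 101.  90.] [208. 207. 191. 147.  92.  56.  46.  47.  68.  95. 111. 109.  95.]
16 [203. 202. 184. 137.  81.  47.  37.  37.  48.  71.  96. 101.  90.] [208. 206. 189. 145.  92.  55.  46.  48.  69.  96. 112. 109.  95.]
```

View pics/t16.png

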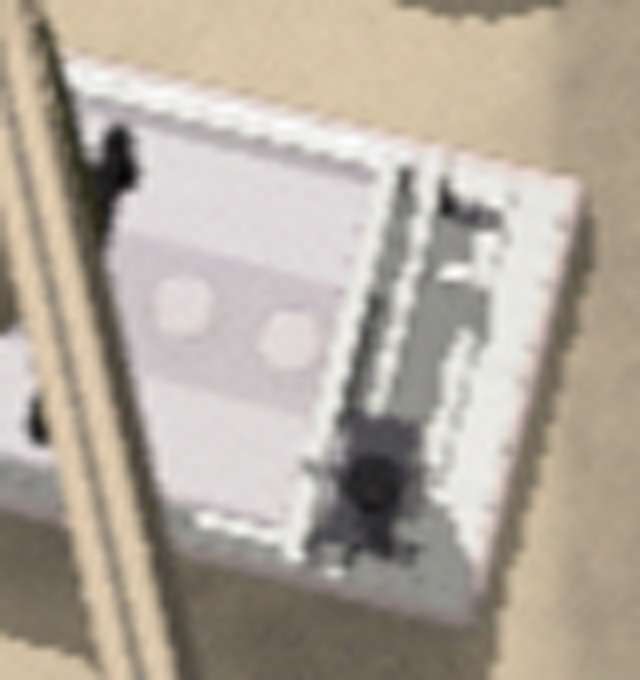

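View pics/s16.png

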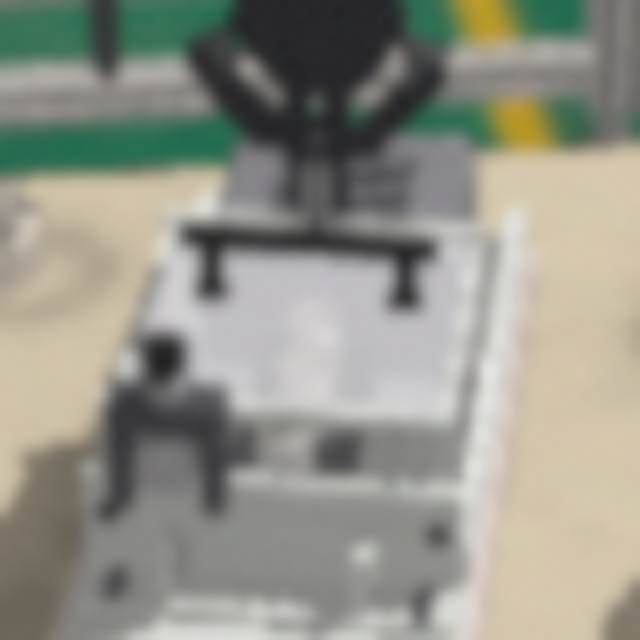

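The guard stayed put after release, with the bar only about 1 mm back and the knob profile unchanged. I'll lift clear and do a last check.

Request:
{"name": "drive_tool", "arguments": {"moves": [[[1,3,10],0],[[2,6,25],0],[[3,10,45],0],[[4,20,65],0],[[5,40,80],0],[[0,70,90],0],[[-10,105,95],0],[[-20,140,95],0]]}}

```text
time: 28.78
tool_pos: [489.0, 329.9, 227.5]
tcp_rot: [179.8, -0.2, 76.4]
ft_force: [0.9, 0.5, 1.0]
finger_gap: 0.0
```

Request:
{"name": "drive_tool", "arguments": {"moves": [[[-20,25,0],0],[[-45,50,0],0],[[-70,75,0],0],[[-95,100,0],0],[[-120,125,0],0],[[-140,145,0],0],[[-150,155,0],0],[[-150,155,0],0]]}}

```text
time: 29.45
tool_pos: [335.8, 485.5, 225.1]
tcp_rot: [-180.0, -0.1, 76.7]
ft_force: [-0.5, -0.2, -0.0]
finger_gap: -0.1
```

```bash
python3 - <<'E'
from h import *
from bench import r
t=snap("top","17");s=snap("side","17");q=r.sense();print(q["tool_pos"],q["ft_force"],q["time"])
crop(t,195,150,350,255,5,"t17");cv2.imwrite("pics/s17.png",s["pixels"][:,:,::-1])
g=s["pixels"].astype(int).mean(2);print(g[183:196,290].round())
T=t;u=np.array([.236,.972]);f=lambda a,b,x0,y0,k:(x0+(a+.5)/k-.5,y0+(b+.5)/k-.5)
d16=load("top16")
e=[(onz(d16,f(*p,265,165,8),121)[:2]-[492.3,119.5])@u for p in((399,155),(303,550))]
k=(onz(d16,f(372,482,265,165,8),165)[:2]-[492.3,119.5])@u;print(e,k)
for n,z in(("0",0),("17",0)):
    d=load("top"+n)["pixels"]
df=np.abs(load("side0")["pixels"].astype(int)-s["pixels"]).max(2)>60;print("changed side px outside shaker:",np.argwhere(df[240:350,230:400]).shape)
E
```

```text
[338.20871479 483.42852928 224.78201526] [-0.14679281  0.16685367 -0.54239596] 29.55
[204. 203. 184. 137.  82.  47.  36.  35.  48.  73.  95. 101.  89.]
[np.float64(-67.80622971642096), np.float64(-69.90812614853232)] -89.57285448293572
changed side px outside shaker: (44, 2)
```

View pics/t17.png

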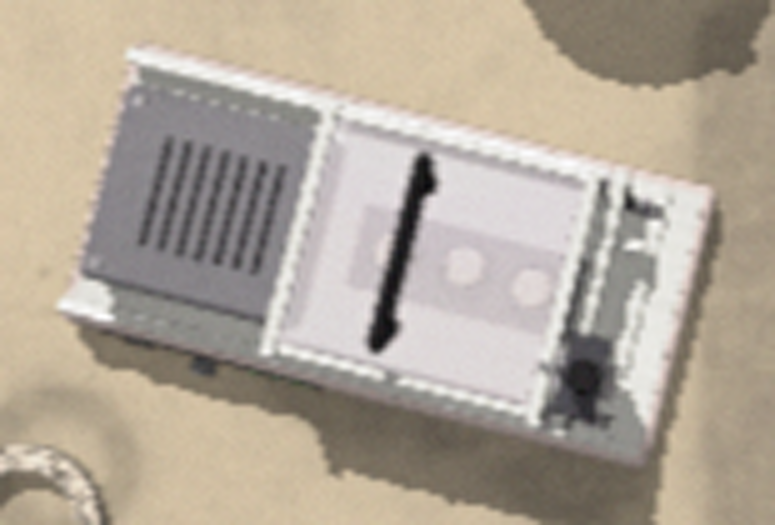

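View pics/s17.png

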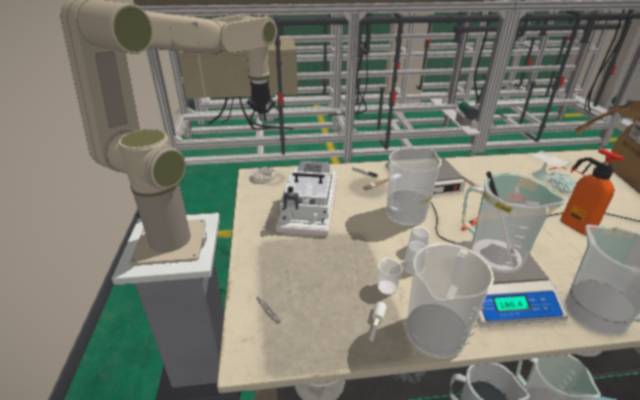

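Edge to pin measures about 20.7 mm against the expected 20. The knob sits about 1.7 mm up, the vials stand in line under the guard, and the bystanders are where they were. I'm handing in.

```bash
python3 -c "
from bench import r
print(r.hand_in())"
```

```text
the job is handed in; nothing more can be done
None
```

The vial stands in the middle pocket and the guard is shut. The pictures show the catch snapped in. The job was handed in at about 29.6 s of the 58 s allowed; no verdict came back.

**What went wrong on the way:** The first grasp failed. The fingertips stood about 20 mm higher than the reported TCP height implied, so they closed on the cap and the vial tipped about 30°. It jammed under one finger with about 14 N of push. I drew it upright again without it falling over, gripped it about 23 mm lower, and the second grasp held.

**Placing:** I lowered the vial to about 3 mm above the pocket floor with no contact felt, then let it drop in. The pictures show it in line and level with the other two vials.

**Closing the guard:** I pushed on the grab bar with closed fingers. At the end of each step I read about 5–6 N on the ramp, then near zero, then about 9 N, well below the 23 N ramming limit. Force was only read at the end of each step, so I did not see the peaks in between.

**Last checks, with the robot clear:**
- **Guard position:** its leading edge was about 20.7 mm from the catch pin, against 20 mm when latched. It came back only about 1 mm when I let go.
- **Catch height:** the knob sat about 1.7 mm above its open position, where latched is 1.5–2 mm. This rests on a picture shift of about 0.4 pixel, so it is a fine reading; I did not pull back on the guard to test it.
- **Surroundings:** in the pictures the other vials and the bystanders looked unmoved.

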